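# Point out the uncapped sample pot for the record

### The arm

A 6-joint arm with a two-finger parallel gripper is mounted at the origin on the work surface. World frame = base frame: x ahead of the robot, y to its left, z up, the work surface at z = 0. Lengths are in mm, angles in rad, forces in N, time in s.
With the tool pointing down it reaches from about 300 to 825 mm from the base axis. Payload 5.4 kg.
Tool frame: the origin (TCP) lies midway between the tips of the shut fingers; the grasp point (between the pads) lies 19 mm behind it (ctrl.grip_depth is the distance from the TCP to the grasp point, in mm); z points along the fingers, x is the direction in which the jaws open and shut, and the axes are right-handed (so a half turn about z gives the same grasp; the last joint's range is limited). The gripper opens to 92 mm and grips with 3 to 60 N. Pads are 20 mm wide; open, the fingers measure 128 mm over their backs; the gripper's body (75 mm by 189 mm) begins 69 mm behind the grasp point.
Start: joints at [0.976, 0.158, 1.597, -0, 1.386, -0.21], TCP at [215.848, 532.931, 214.601] pointing down, gripper open.
Joint ranges: [-2.91, 2.91], [-0.94, 2.29], [0.18, 2.7], [-1.29, 4.43], [0.17, 2.64], [-3, 3]. Speed limits (rad/s): [2.57, 2.57, 3.14, 3.14, 3.14, 3.14].

### API

Orientations are given as a rotation vector (axis times angle).
In Python, from station import read_state, optics, ctrl, spotter gives the robot as it stands. The module is installed in compiled form; this text tells all that it offers.
- The arm moves only by the tool step_arm, never from a script. Its arguments are lists of equal length, an entry for each row: "gripper": the opening, from 0 (shut) to 1 (fully open); "linear": the shift along the tool's x, y, z as a fraction of full scale, a list of three; "yaw": the turn about the tool's z as a fraction of full scale. In form: {"gripper": [gripper, ...], "linear": [[dx, dy, dz], ...], "yaw": [yaw, ...]}. A call has 1 to 8 rows; each row shifts and turns the commanded pose from where the row before left it, along the tool's axes as they then stand; what a row does not reach is not made up. Full scale, the value 1, is 0.02 m for a shift and 0.08 rad for a turn. A row lasts 1/12 s, in which the tool goes at most 41.7 mm and 7.16 degrees, less where a joint would pass 70% of its speed; a pose out of reach is approached as far as the arm can. A call with a number of a shift or a turn outside -1 to 1 is refused whole. A call with a gripper value outside its range is refused whole. The fingers move at their own pace and stop on an object; "force" is the grip in N (left out, the last holds). Time passes only in rows, so rows that do not move let the fingers close. It gives the time, the measured TCP pose, the force and the opening at its end, in the units of the state.
- read_state(): the state, without advancing time (a new reading comes with each control period).
- optics.grab_frame(name): name is "scene" or "side" or "wrist"; returns a dict with "img" (400x640x3 uint8, red, green, blue), "z_map" (400x640 float32, mm along the optical axis (not along the pixel's ray), 0 where there is no reading), "camera_matrix" (3x3 intrinsics, pixels), "extrinsics" (4x4, takes a point from camera to world coordinates). Camera axes: x right, y up, looking along -z (the intrinsics and any distortion apply to the point x, -y, -z); pixel columns grow to the right and rows downward; lengths in mm; the calibration is good to about 2 mm. The wrist camera is an equidistant fisheye: a pixel r from the principal point sees the ray r / f radians off the axis. A picture is of the moment at which its call begins.
- ctrl.close_job(): hands the job in, once; it reports no verdict.
Trained networks look in the newest picture that a camera, given by its name, has taken for a name from the list of things; names that differ only in an ending like _2 or _b are one class to them, and where a whole thing is asked for, a point or a joint stands for the part that bears it (a point fixed in the world has none). Each returns a list of dicts, best first, with "conf" (0 to 1); they miss things now and then, are a little off and sometimes report something else, mostly with a low value. They report only what shows in the picture. A call takes as long as a camera call. They do not tell look-alikes from the thing itself.
- spotter.look_for(camera, label): "position" ([column, row] in pixels, amid what is visible of it).
The state is a dict: "t": time; "joint_pos": joint angles; "qd": joint speeds; "joint_torque": joint torques, N m; "eef_pos": TCP position; "tcp_rot": TCP orientation; "force": force on the tool from outside, world axes, zero at the start; "torque": the same for the moment, N m; "width": finger opening in mm.
Only numpy, scipy, OpenCV 4.12 (cv2) and the standard library are available. Lean on these libraries where they do the work, as an engineer would, in place of code of your own. Each camera call takes 0.05 s, during which the arm holds its last target.

### The job

Record which sample pot was left without its cap: press the large button on the recorder box all the way down to start, then point down at the uncapped pot, with the fingertips over the middle of its mouth and just above its rim (no more than 4 cm), and stay there for about three seconds; then press the small button all the way down to stop, and let it go. Touch no pot, pass at least 5 cm above the capped ones so that you never seem to point at them, and leave everything else on the bench where it is.

Things in the scene. Friction and masses are not known exactly. Their poses are not given: they have to be found in the camera images.
- pot_open_top (a point): centre of the open mouth, at rim height, of the one sample pot without a cap: plain white round pot, outer diameter 42 mm, 52 mm tall, wall 2.5 mm, loose, about 60 g. It stands upright in one of six places (two rows of three, about 85 to 90 mm apart) on the tray, among five capped pots; from above it shows as a hollow ring. z up
- pot_open: the same uncapped pot; origin at the centre of its underside, z up
- pot_a: a capped sample pot of the same white plastic, 42 mm diameter body under a solid 49 mm diameter screw cap, 58 mm tall in all, loose; origin at the centre of its underside, z up
- pot_b: a capped sample pot of the same white plastic, 42 mm diameter body under a solid 49 mm diameter screw cap, 58 mm tall in all, loose; origin at the centre of its underside, z up
- pot_c: a capped sample pot of the same white plastic, 42 mm diameter body under a solid 49 mm diameter screw cap, 58 mm tall in all, loose; origin at the centre of its underside, z up
- pot_d: a capped sample pot of the same white plastic, 42 mm diameter body under a solid 49 mm diameter screw cap, 58 mm tall in all, loose; origin at the centre of its underside, z up
- pot_e: a capped sample pot of the same white plastic, 42 mm diameter body under a solid 49 mm diameter screw cap, 58 mm tall in all, loose; origin at the centre of its underside, z up
- tray: fixed low dark steel tray, 200 mm (its x) by 360 mm (its y), rim 14 mm high, floor 4 mm thick, on which the six pots stand; origin under its centre
- recorder: fixed flat off-white recorder box, 130 mm (its x) by 190 mm (its y) by 40 mm high, with two grey round push buttons in black collars on top that differ in size; origin at the centre of its underside
- start_top (a point): centre of the top of the large button (44 mm diameter), which starts the recording; on the box's +y half. It moves straight down
- start (a joint): travel of the large button in m: 0 released, 0.006 fully down (about 4 N); it springs back
- stop_top (a point): centre of the top of the small button (26 mm diameter), which stops the recording; on the box's -y half, 96 mm from the large one. It moves straight down
- stop (a joint): travel of the small button in m: 0 released, 0.006 fully down (about 4 N); it springs back
- cap: bystander: the loose white cap, 49 mm diameter, 18 mm high, lying on the tray's +y end; origin under its centre
- dropper: bystander: small amber dropper bottle, 34 mm diameter, 85 mm tall, standing near the robot, between tray and recorder; origin under its centre
- beaker: bystander: glass beaker, 68 mm diameter, 90 mm tall, beyond the recorder; origin under its centre
- petri: bystander: whitish clear closed dish, 92 mm diameter, 15 mm high; origin under its centre
- marker: bystander: white marker pen with blue cap, 135 mm long, 15 mm thick, lying along its x; origin underneath
- reagent: bystander: amber reagent bottle, 70 mm diameter, 150 mm tall, left of the tray; origin under its centre
Not all that is in view belongs to the job. Leave any purple look-alike of the pot_a alone. Leave any black or red look-alike of the pot_open alone.

How it is judged (in metres and radians):
On the way, in this order (a step that is already met when the one before it is completed fails the run):
1. the large button is pressed down (value of joint start above 0.0048 m), for 0.05 s.
2. the fingertips dwell centred just above the uncapped pot (horizontal distance between the grasp point and pot_open_top below 0.02 m and z of the grasp point in the frame of pot_open_top between 0.021 and 0.065 m), for 2.5 s.
3. the small button is pressed down (value of joint stop above 0.0048 m), for 0.05 s.
At the end, for the whole second after the job is handed in: Both buttons are released (under 2 mm of travel); every pot stands upright and at rest within 6 mm of where it was, and the other things within 20 mm (value of joint each of start, stop below 0.002 m and distance of each of pot_open, pot_a, pot_b, pot_c, pot_d, pot_e from where it was at the start of the episode below 0.006 m and angle between each of pot_open, pot_a, pot_b, pot_c, pot_d, pot_e's own z axis and vertical below 0.1 rad and linear speed of each of pot_open, pot_a, pot_b, pot_c, pot_d, pot_e below 0.02 m/s and distance of each of cap, dropper, beaker, petri, marker, reagent from where it was at the start of the episode below 0.02 m); the robot touches nothing.
It fails at once if a pot is touched (contact force between any of the fingers, the arm and pot_open above 0.3 N or contact force between any of the fingers, the arm and pot_a above 0.3 N or contact force between any of the fingers, the arm and pot_b above 0.3 N or contact force between any of the fingers, the arm and pot_c above 0.3 N or contact force between any of the fingers, the arm and pot_d above 0.3 N or contact force between any of the fingers, the arm and pot_e above 0.3 N).
It fails at once if a pot is shifted, lifted or tipped (distance of any of pot_open, pot_a, pot_b, pot_c, pot_d, pot_e from where it was at the start of the episode above 0.008 m or angle between any of pot_open, pot_a, pot_b, pot_c, pot_d, pot_e's own z axis and vertical above 0.15 rad).
It fails at once if the fingertips come down over a capped pot, as if to point at it (over the cap and less than about 45 mm above it) ((horizontal distance between the grasp point and pot_a below 0.018 m and z of the grasp point in the frame of pot_a below 0.123 m) or (horizontal distance between the grasp point and pot_b below 0.018 m and z of the grasp point in the frame of pot_b below 0.123 m) or (horizontal distance between the grasp point and pot_c below 0.018 m and z of the grasp point in the frame of pot_c below 0.123 m) or (horizontal distance between the grasp point and pot_d below 0.018 m and z of the grasp point in the frame of pot_d below 0.123 m) or (horizontal distance between the grasp point and pot_e below 0.018 m and z of the grasp point in the frame of pot_e below 0.123 m)).
It fails at once if another thing on the bench is disturbed (moved more than 2 cm) (distance of any of cap, dropper, beaker, petri, marker, reagent from where it was at the start of the episode above 0.02 m).
It also fails if it takes over 56 s, if anything falls off the work surface, if the arm or the gripper's body presses on something with over 40 N, if the wrist force passes 120 N, or if a joint passes its speed limit or range.

## Working session

There is one attempt and no reset: what is moved stays moved. The work goes in short steps, Python scripts to look and compute and a tool call to move; the robot and the scene stay as the last step left them, time stands still between calls to the robot, and variables do not carry over. Pictures are saved under pics/ and viewed, and the job is handed in when it is done.

Besides the shell and the picture viewer there is one more tool, called after "Call:" by a JSON object that holds its "name" and its "arguments", one argument or row to a line. step_arm: Moves the arm, as the interface text tells. Shift numbers are shares of 0.02 m and turn numbers shares of 0.08 rad, none past 1 either way. Its arguments: {"type":"object","properties":{"gripper":{"type":"array","items":{"type":"number"}},"linear":{"type":"array","items":{"type":"array","items":{"type":"number","minimum":-1,"maximum":1}}},"yaw":{"type":"array","items":{"type":"number","minimum":-1,"maximum":1}},"force":{"type":"number"}},"required":["gripper","linear","yaw"]}

```bash
mkdir -p pics
cat > h.py <<'E'
import numpy as np, cv2
from station import read_state, optics, ctrl, spotter
def px2w(f,u,v,z=None):
    K=f["camera_matrix"];T=f["extrinsics"]
    d=np.array([(u-K[0,2])/K[0,0],-(v-K[1,2])/K[1,1],-1.0])
    if z is None:
        m=f["z_map"][int(v)-1:int(v)+2,int(u)-1:int(u)+2];m=m[m>0];s=np.median(m)
        return (T@np.r_[d*s,1])[:3]
    R=T[:3,:3]@d;o=T[:3,3];return o+R*(z-o[2])/R[2]
def save(f,n,crop=None,sc=1):
    i=f["img"][:,:,::-1]
    if crop: i=i[crop[1]:crop[3],crop[0]:crop[2]]
    i=cv2.resize(i,None,fx=sc,fy=sc,interpolation=cv2.INTER_CUBIC);cv2.imwrite("pics/"+n,i)
E
python3 - <<'E'
from h import *
s=read_state();print(s)
for n in("scene","side","wrist"):
    f=optics.grab_frame(n);save(f,n+"1.png");np.save(n,f,allow_pickle=True)
    print(n,f["camera_matrix"].tolist(),f["extrinsics"].round(3).tolist())
    for l in("pot_open","pot_open_top","pot_a","start_top","stop_top","recorder","tray"):
        r=spotter.look_for(n,l)
        for q in r[:7]:
            try: w=px2w(f,*q["position"]).round(0) if n!="wrist" else ""
            except Exception as e: w=e
            print(n,l,np.round(q["position"]),round(q["conf"],2),w)
E
```

```text
{'t': 0.0, 'joint_pos': array([ 9.75889363e-01,  1.59017946e-01,  1.59818751e+00, -1.95737585e-05,
        1.38618852e+00, -2.10134982e-01]), 'qd': array([ 6.42068767e-04, -1.20250001e-03, -1.90489866e-03,  2.82905373e-05,
       -1.06942976e-03,  1.07223611e-03]), 'joint_torque': array([-5.31119458e-04, -3.85577810e+01, -3.22107410e+01,  7.00675556e-02,
        3.77985975e-02, -1.31248025e-04]), 'eef_pos': array([215.52255631, 532.42833997, 213.65878406]), 'tcp_rot': array([ 2.60462352,  1.755333  , -0.00261277]), 'force': array([ 1.02766314,  0.16660245, -0.18850033]), 'torque': array([ 0.07596211,  0.00923534, -0.01679093]), 'width': 91.45307569868093}
scene [[363.62136490070435, 0.0, 320.8386691757978], [0.0, 363.62136490070435, 208.62962105032256], [0.0, 0.0, 1.0]] [[-0.865, -0.397, 0.308, 808.046], [0.502, -0.667, 0.55, 578.895], [-0.013, 0.63, 0.776, 794.09], [0.0, 0.0, 0.0, 1.0]]
scene pot_open [316. 217.] 0.63 [529.  51.  25.]
scene pot_open [391. 227.] 0.61 [392. 194.  50.]
scene pot_open [327. 141.] 0.49 [ 362. -172.   50.]
scene pot_open_top [392. 226.] 0.71 [364. 173.   
[... 1428 characters left out ...]
. 225.] 0.8 [534. -39.  58.]
side pot_a [346. 201.] 0.65 [621.  59.  60.]
side pot_a [305. 186.] 0.64 [500. 137.  61.]
side pot_a [330. 183.] 0.55 [583. 149.  58.]
side start_top [326. 252.] 0.58 [ 536. -143.   61.]
side stop_top [334. 286.] 0.5 [ 544. -252.   61.]
side recorder [328. 282.] 0.65 [ 529. -233.   52.]
side tray [324. 211.] 0.69 [556.  79.   3.]
side tray [320. 222.] 0.26 [531. -31.  63.]
wrist [[309.70691628693146, 0.0, 321.8608128517298], [0.0, 309.70691628693146, 199.2957387497001], [0.0, 0.0, 1.0]] [[0.375, -0.888, -0.266, 139.885], [0.927, 0.359, 0.108, 563.871], [0.0, -0.287, 0.958, 384.4], [0.0, 0.0, 0.0, 1.0]]
wrist start_top [228. 368.] 0.25 
wrist tray [230. 367.] 0.92
```

Run:
```python
from h import *
for n,c in(("scene",(200,110,440,290)),("side",(200,150,440,330))):
    f=np.load(n+".npy",allow_pickle=True).item();save(f,n+"2.png",c,3.3)
```

```text
(no output)
```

View pics/scene1.png

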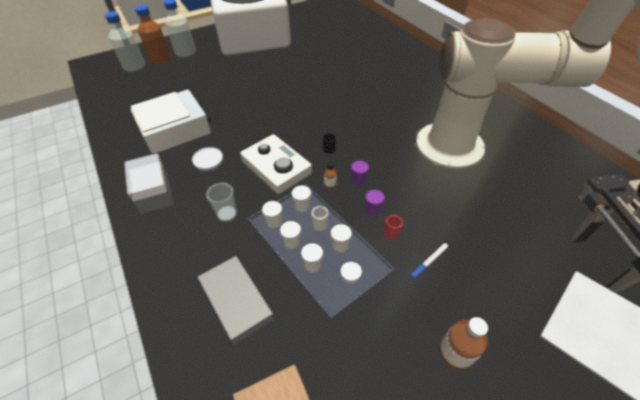

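View pics/side1.png

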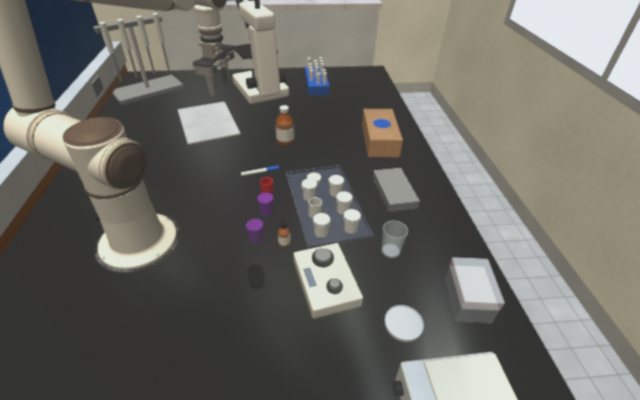

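```bash
sleep 0
```

```text
(no output)
```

View pics/scene2.png

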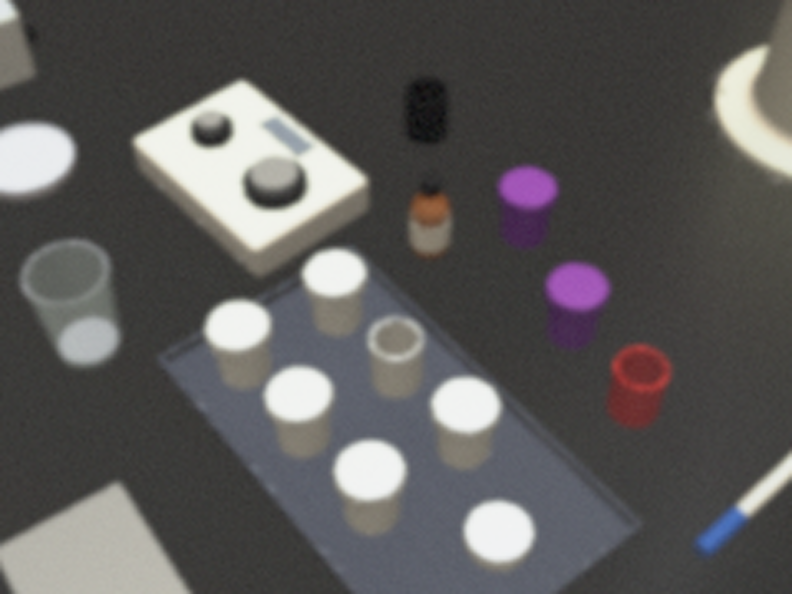

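View pics/side2.png

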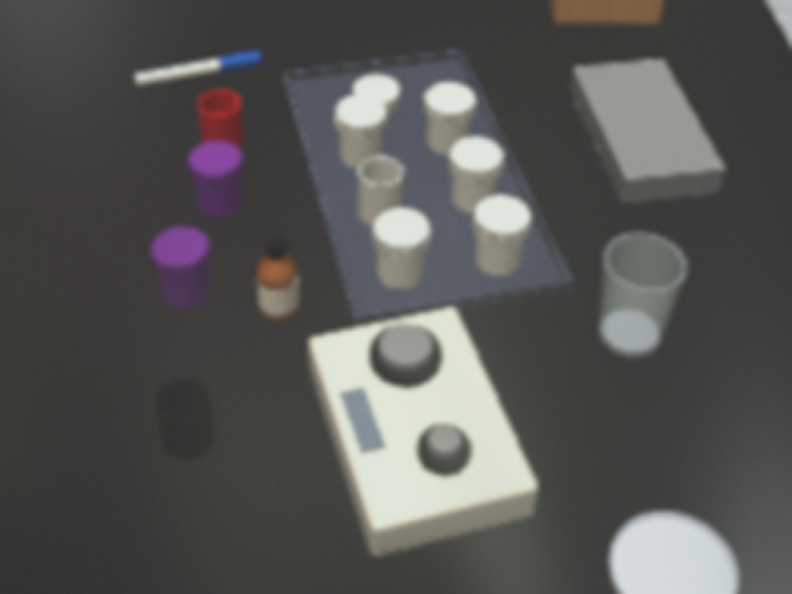

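The candidates for the open pot in the scene picture are:
- white hollow ring at (320,212), on the tray
- red open pot at (394,222)
- black look-alike at (329,140)
- purple capped pots at (360,168) and (375,197)

I choose the white ring. Both crops show its mouth as hollow. The large button is at (283,163) and the small one at (264,148).

Run:
```python
from h import *
F={n:np.load(n+".npy",allow_pickle=True).item() for n in("scene","side")}
P={"scene":dict(open=(396,339,56),big=(275,176,62),small=(212,124,62),c1=(335,270,62),c2=(238,326,62),c3=(299,394,62),c4=(466,405,62),c5=(370,468,62),drop=(431,187,85)),
"side":dict(open=(380,172,56),big=(405,345,62),small=(444,439,62),c1=(402,228,62),c2=(502,215,62),c3=(477,155,62),c4=(361,110,62),c5=(450,99,62),drop=(277,243,85))}
o={"scene":(200,110),"side":(200,150)}
for n in P:
  for k,(x,y,z) in P[n].items():
    u=o[n][0]+(x+.5)/3.3-.5;v=o[n][1]+(y+.5)/3.3-.5
    print(n,k,px2w(F[n],u,v,z).round(1),px2w(F[n],round(u),round(v)).round(1))
# triangulate
def ray(n,x,y):
    u=o[n][0]+(x+.5)/3.3-.5;v=o[n][1]+(y+.5)/3.3-.5
    a=px2w(F[n],u,v,0);b=F[n]["extrinsics"][:3,3];d=a-b;return b,d/np.linalg.norm(d)
for k in P["scene"]:
    A=np.zeros((3,3));bb=np.zeros(3)
    for n in P:
        b,d=ray(n,*P[n][k][:2]);M=np.eye(3)-np.outer(d,d);A+=M;bb+=M@b
    print("tri",k,np.linalg.solve(A,bb).round(1))
from scipy.spatial.transform import Rotation as R
print(R.from_rotvec(read_state()["tcp_rot"]).as_matrix().round(3))
```

```text
scene open [524.6  65.   56. ] [515.2  49.8  35.1]
scene big [ 526.8 -143.2   62. ] [ 527.2 -142.1   63. ]
scene small [ 545.9 -234.    62. ] [ 544.9 -235.8   61.1]
scene c1 [533.7 -18.8  62. ] [533.3 -20.6  61.9]
scene c2 [627.4  -5.8  62. ] [626.4  -6.3  62.8]
scene c3 [616.1  77.6  62. ] [616.4  76.6  61.2]
scene c4 [513.5 150.3  62. ] [513.1 150.2  63.3]
scene c5 [602.1 162.   62. ] [601.2 161.5  62.7]
scene drop [428.8 -41.   85. ] [428.8 -42.5  85. ]
side open [525.2  65.3  56. ] [528.   85.3  37.2]
side big [ 525.2 -150.5   62. ] [ 524.1 -151.4   64. ]
side small [ 544.4 -243.6   62. ] [ 543.4 -246.5   64.6]
side c1 [537.  -16.8  62. ] [535.1 -20.7  64.8]
side c2 [627.6  -7.2  62. ] [628.   -8.4  62.3]
side c3 [617.6  75.6  62. ] [616.4  72.5  63.3]
side c4 [514.4 151.   62. ] [514.2 149.6  63.1]
side c5 [603.7 161.8  62. ] [603.3 159.4  62.5]
side drop [427.1 -50.3  85. ] [428.3 -48.8  84.5]
tri open [525.   65.1  56.3]
tri big [ 525.5 -147.1   58.1]
tri small [ 544.6 -239.8   56.9]
tri c1 [535.6 -17.8  63.4]
tri c2 [627.5  -6.4  61.3]
tri c3 [616.9  76.9  61.2]
tri c4 [514.1 150.5  62.5]
tri c5 [602.9 161.9  62.1]
tri drop [426.7 -45.2  80.2]
[[ 0.375  0.927 -0.   ]
 [ 0.927 -0.375 -0.   ]
 [-0.    -0.    -1.   ]]
```

Call:
{"name": "step_arm", "arguments": {
  "gripper": [0, 0, 0, 0, 0, 0, 0, 0],
  "linear": [
    [-0.95, 1, 0],
    [-0.95, 1, 0],
    [-0.95, 1, 0],
    [-0.95, 1, 0],
    [-0.95, 1, 0],
    [-0.95, 1, 0],
    [-0.95, 1, 0],
    [-0.95, 1, 0]
  ],
  "yaw": [0, 0, 0, 0, 0, 0, 0, 0]
}}

```text
t: 1.87
eef_pos: [307.4, 330.8, 214.7]
tcp_rot: [2.605, 1.756, 0.001]
force: [0.1, -0.9, 0.2]
width: 40.8
```

Call:
{"name": "step_arm", "arguments": {
  "gripper": [0, 0, 0, 0, 0, 0, 0, 0],
  "linear": [
    [-0.95, 1, 0],
    [-0.95, 1, 0],
    [-0.95, 1, 0],
    [-0.95, 1, 0],
    [-0.95, 1, 0],
    [-0.95, 1, 0],
    [-0.95, 1, 0],
    [-0.95, 1, 0]
  ],
  "yaw": [0, 0, 0, 0, 0, 0, 0, 0]
}}

```text
t: 2.53
eef_pos: [398.8, 129.8, 214.8]
tcp_rot: [2.605, 1.755, 0.001]
force: [0.6, -0.6, 0.5]
width: 0.5
```

Call:
{"name": "step_arm", "arguments": {
  "gripper": [0, 0, 0, 0, 0, 0, 0, 0],
  "linear": [
    [-0.95, 1, 0],
    [-0.95, 1, 0],
    [-0.95, 1, 0],
    [-0.95, 1, 0],
    [-0.95, 1, 0],
    [-0.95, 1, 0],
    [-0.95, 1, 0],
    [-0.95, 1, 0]
  ],
  "yaw": [0, 0, 0, 0, 0, 0, 0, 0]
}}

```text
t: 3.2
eef_pos: [490.0, -71.3, 214.7]
tcp_rot: [2.605, 1.755, 0.0]
force: [-0.2, 0.6, -0.1]
width: 0.3
```

Call:
{"name": "step_arm", "arguments": {
  "gripper": [0, 0, 0, 0, 0, 0, 0],
  "linear": [
    [-0.95, 1, 0],
    [-0.95, 1, 0],
    [-0.95, 1, 0],
    [0, 0, 1],
    [0, 0, 1],
    [0, 0, 1],
    [0, 0, 1]
  ],
  "yaw": [0, 0, 0, 0, 0, 0, 0]
}}

```text
t: 3.78
eef_pos: [523.9, -145.5, 133.8]
tcp_rot: [2.605, 1.755, 0.0]
force: [0.7, -0.0, -0.0]
width: 0.6
```

Run:
```python
from h import *
s=read_state();print(s["t"],s["eef_pos"],s["tcp_rot"],s["force"],s["width"])
f=optics.grab_frame("wrist");save(f,"wrist3.png");np.save("wrist",f,allow_pickle=True)
K=f["camera_matrix"];T=f["extrinsics"]
def fish(p):
    c=T[:3,:3].T@(np.array(p,float)-T[:3,3]);c=np.array([c[0],-c[1],-c[2]])
    th=np.arctan2(np.hypot(c[0],c[1]),c[2]);r=K[0,0]*th/np.hypot(c[0],c[1]);return K[0,2]+r*c[0],K[1,2]+r*c[1]
for p in((526,-147,60),(545,-240,60),(525,65,56),s["eef_pos"]):print(p,fish(p))
print(spotter.look_for("wrist","start_top"),spotter.look_for("wrist","stop_top"))
```

```text
3.7833 [ 523.87665511 -145.51407163  133.80506411] [2.60537289e+00 1.75491091e+00 3.97080604e-04] [ 0.67357606 -0.01512392 -0.00909015] 0.6486840549163341
(526, -147, 60) (np.float64(320.91248107176966), np.float64(212.55989788818425))
(545, -240, 60) (np.float64(234.9715006282477), np.float64(266.0357741309712))
(525, 65, 56) (np.float64(531.0168766202756), np.float64(127.32676572313915))
[ 523.87665511 -145.51407163  133.80506411] (np.float64(321.53114702376314), np.float64(248.50728066975955))
[] [{'position': [234.6, 260.0], 'conf': 0.93}]
```

View pics/wrist3.png

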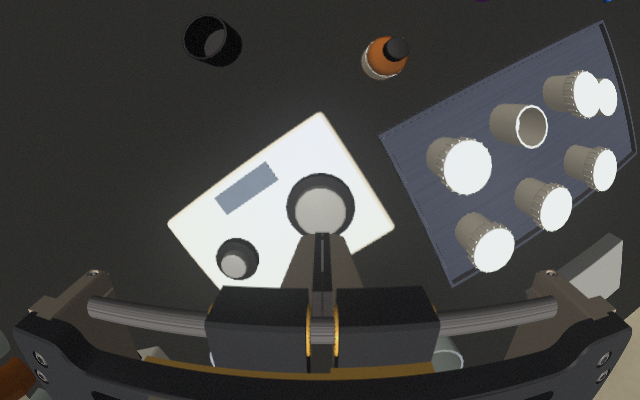

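The wrist view puts the large button at (320,212), the small one at (234,265) and the open pot's mouth at (531,127). All three are within 2 px of prediction. I'll measure the button and collar heights next.

Run:
```python
from h import *
f=np.load("wrist.npy",allow_pickle=True).item();K=f["camera_matrix"];T=f["extrinsics"]
def w(u,v):
    a=np.array([u-K[0,2],v-K[1,2]]);r=np.hypot(*a);th=r/K[0,0];a=a/r*np.tan(th);z=f["z_map"][v,u]
    return (T@np.r_[a[0]*z,-a[1]*z,-z,1])[:3].round(1)
for p in((320,212),(320,200),(320,178),(234,265),(236,244),(280,225),(531,108),(531,146),(465,165)):print(p,w(*p))
```

```text
(320, 212) [ 524.5 -147.2   62.5]
(320, 200) [ 515.  -143.3   62.3]
(320, 178) [ 500.4 -137.4   50.8]
(234, 265) [ 543.4 -240.    60.8]
(236, 244) [ 528.4 -232.6   50.7]
(280, 225) [ 529.8 -189.3   39.5]
(531, 108) [510.1  78.1  45.7]
(531, 146) [542.6  61.1  54.8]
(465, 165) [532.6 -17.3  61.8]
```

Call:
{"name": "step_arm", "arguments": {
  "gripper": [0, 0, 0, 0, 0, 0],
  "linear": [
    [0, 0.1, 1],
    [0, 0, 1],
    [0, 0, 1],
    [0, 0, 0.4],
    [0, 0, 0],
    [0, 0, 0]
  ],
  "yaw": [0, 0, 0, 0, 0, 0]
}}

```text
t: 4.43
eef_pos: [526.4, -146.4, 67.9]
tcp_rot: [2.604, 1.755, 0.001]
force: [-0.1, 0.2, 0.5]
width: -0.1
```

Call:
{"name": "step_arm", "arguments": {
  "gripper": [0, 0, 0, 0, 0, 0],
  "linear": [
    [0, 0, 0.15],
    [0, 0, 0.15],
    [0, 0, 0.15],
    [0, 0, 0.05],
    [0, 0, 0],
    [0, 0, 0]
  ],
  "yaw": [0, 0, 0, 0, 0, 0]
}}

```text
t: 4.93
eef_pos: [526.8, -146.6, 57.6]
tcp_rot: [2.603, 1.754, 0.002]
force: [2.7, -0.8, 2.7]
width: 0.8
```

Call:
{"name": "step_arm", "arguments": {
  "gripper": [0, 0, 0, 0],
  "linear": [
    [0, 0, 0.1],
    [0, 0, 0.05],
    [0, 0, 0],
    [0, 0, 0]
  ],
  "yaw": [0, 0, 0, 0]
}}

```text
t: 5.27
eef_pos: [526.9, -146.7, 56.1]
tcp_rot: [2.603, 1.755, 0.002]
force: [-2.4, 0.6, 16.4]
width: 0.7
```

The force jumped to 16 N with no further travel, so the large button is at its stop. Now I'll lift and cross to the open pot.

Call:
{"name": "step_arm", "arguments": {
  "gripper": [0, 0, 0, 0, 0, 0],
  "linear": [
    [0, 0, -1],
    [0, 0, -1],
    [0, 0, -1],
    [0, 0, -1],
    [0, 0, -1],
    [0, 0, 0]
  ],
  "yaw": [0, 0, 0, 0, 0, 0]
}}

```text
t: 5.77
eef_pos: [527.1, -146.7, 157.0]
tcp_rot: [2.602, 1.754, 0.003]
force: [0.8, 0.0, 0.7]
width: 0.5
```

Call:
{"name": "step_arm", "arguments": {
  "gripper": [0, 0, 0, 0, 0, 0, 0, 0],
  "linear": [
    [0.98, -0.4, 0],
    [0.98, -0.4, 0],
    [0.98, -0.4, 0],
    [0.98, -0.4, 0],
    [0.98, -0.4, 0],
    [0.98, -0.4, 0],
    [0.98, -0.4, 0],
    [0.98, -0.4, 0]
  ],
  "yaw": [0, 0, 0, 0, 0, 0, 0, 0]
}}

```text
t: 6.43
eef_pos: [523.5, 24.6, 151.5]
tcp_rot: [-2.603, -1.754, 0.005]
force: [-0.2, 0.3, 1.0]
width: 0.5
```

Call:
{"name": "step_arm", "arguments": {
  "gripper": [0, 0, 0, 0],
  "linear": [
    [0.98, -0.4, 0],
    [0.98, -0.4, 0],
    [0, 0, 0],
    [0, 0, 0]
  ],
  "yaw": [0, 0, 0, 0]
}}

```text
t: 6.77
eef_pos: [523.7, 66.3, 151.9]
tcp_rot: [-2.602, -1.757, 0.004]
force: [-0.3, 0.6, 0.4]
width: 0.4
```

Run:
```python
from h import *
s=read_state();print(s["t"],s["eef_pos"],s["force"])
f=optics.grab_frame("wrist");save(f,"wrist4.png")
K=f["camera_matrix"];T=f["extrinsics"]
def fish(p):
    c=T[:3,:3].T@(np.array(p,float)-T[:3,3]);c=np.array([c[0],-c[1],-c[2]])
    th=np.arctan2(np.hypot(c[0],c[1]),c[2]);r=K[0,0]*th/np.hypot(c[0],c[1]);return K[0,2]+r*c[0],K[1,2]+r*c[1]
print(fish((525,65,56)),fish((526,-147,61.5)))
```

```text
6.7667 [523.73970434  66.31191205 151.86216954] [-0.29943428  0.55889346  0.3948497 ]
(np.float64(320.9003360082064), np.float64(203.9274163039559)) (np.float64(143.2744688256946), np.float64(273.89175462608705))
```

View pics/wrist4.png

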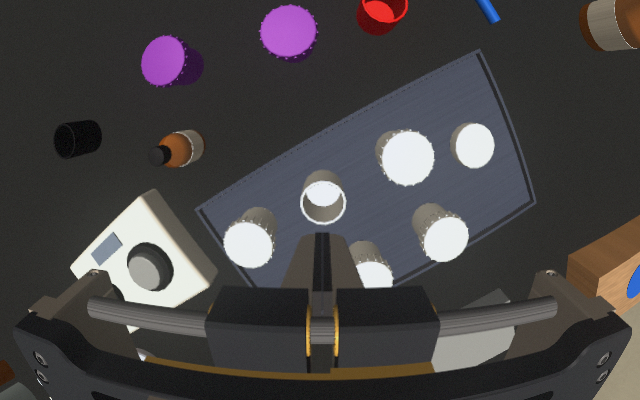

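The mouth sits at (323,203), within 2 px of prediction, and the pot is hollow. I'll go down to about 22 mm above the rim.

Call:
{"name": "step_arm", "arguments": {
  "gripper": [0, 0, 0, 0, 0, 0],
  "linear": [
    [0, 0.08, 0.9],
    [0, 0, 0.9],
    [0, 0, 0.9],
    [0, 0, 0.9],
    [0, 0, 0],
    [0, 0, 0]
  ],
  "yaw": [0, 0, 0, 0, 0, 0]
}}

```text
t: 7.32
eef_pos: [525.4, 64.2, 80.5]
tcp_rot: [-2.605, -1.753, 0.004]
force: [0.5, 0.5, 0.9]
width: 0.5
```

Call:
{"name": "step_arm", "arguments": {
  "gripper": [0, 0, 0, 0, 0, 0, 0, 0],
  "linear": [
    [0, 0, 0],
    [0, 0, 0],
    [0, 0, 0],
    [0, 0, 0],
    [0, 0, 0],
    [0, 0, 0],
    [0, 0, 0],
    [0, 0, 0]
  ],
  "yaw": [0, 0, 0, 0, 0, 0, 0, 0]
}}

```text
t: 7.98
eef_pos: [526.6, 65.1, 81.6]
tcp_rot: [2.605, 1.756, 0.0]
force: [0.1, 0.1, -0.5]
width: 0.4
```

Run:
```python
from h import *
s=read_state();print(s["t"],s["eef_pos"],s["force"])
f=optics.grab_frame("side");save(f,"side5.png",(200,100,440,280),3.3)
f=optics.grab_frame("wrist");save(f,"wrist5.png")
```

```text
7.9833 [526.56311714  65.12275132  81.63788631] [ 0.12367299  0.11639547 -0.50301895]
```

View pics/side5.png

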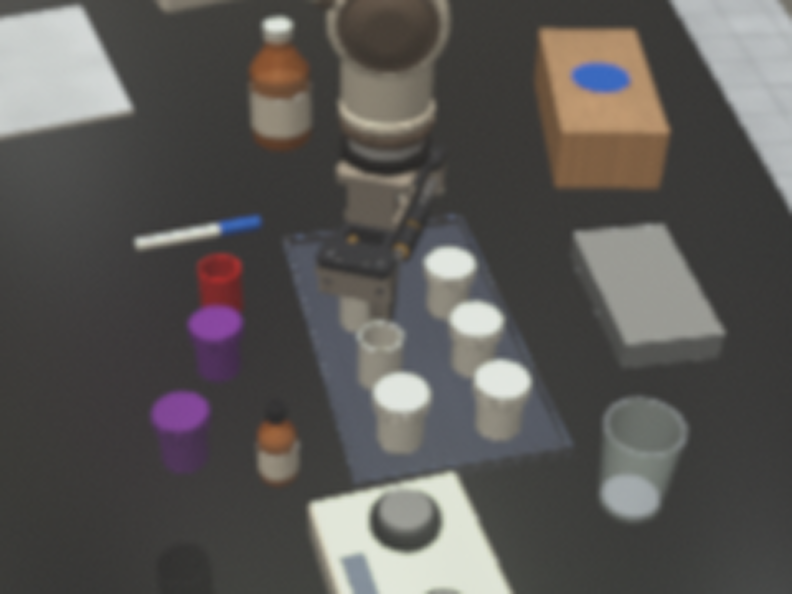

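View pics/wrist5.png

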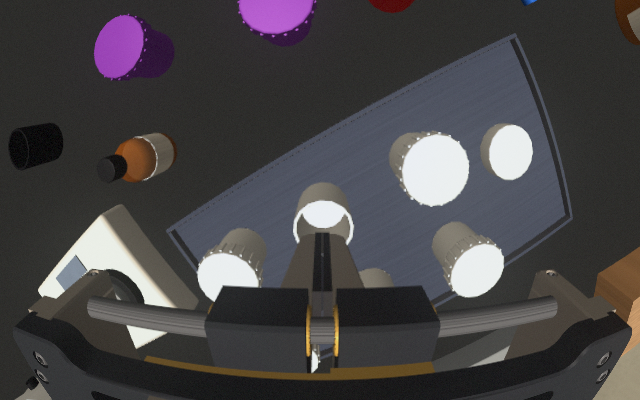

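The fingertips are about 25 mm above the rim and centred on the mouth, seen at wrist (323,220). No pot has moved and the large button is back up. I'll dwell here.

Call:
{"name": "step_arm", "arguments": {
  "gripper": [0, 0, 0, 0, 0, 0, 0, 0],
  "linear": [
    [0, 0, 0.05],
    [0, 0, 0],
    [0, 0, 0],
    [0, 0, 0],
    [0, 0, 0],
    [0, 0, 0],
    [0, 0, 0],
    [0, 0, 0]
  ],
  "yaw": [0, 0, 0, 0, 0, 0, 0, 0]
}}

```text
t: 8.75
eef_pos: [526.6, 65.1, 80.6]
tcp_rot: [2.605, 1.756, 0.0]
force: [-0.1, -0.8, 0.5]
width: 0.4
```

Call:
{"name": "step_arm", "arguments": {
  "gripper": [0, 0, 0, 0, 0, 0, 0, 0],
  "linear": [
    [0, 0, 0],
    [0, 0, 0],
    [0, 0, 0],
    [0, 0, 0],
    [0, 0, 0],
    [0, 0, 0],
    [0, 0, 0],
    [0, 0, 0]
  ],
  "yaw": [0, 0, 0, 0, 0, 0, 0, 0]
}}

```text
t: 9.42
eef_pos: [526.5, 65.1, 80.6]
tcp_rot: [-2.605, -1.756, 0.0]
force: [-0.7, -1.0, -0.1]
width: 0.3
```

Call:
{"name": "step_arm", "arguments": {
  "gripper": [0, 0, 0, 0, 0, 0, 0, 0],
  "linear": [
    [0, 0, 0],
    [0, 0, 0],
    [0, 0, 0],
    [0, 0, 0],
    [0, 0, 0],
    [0, 0, 0],
    [0, 0, 0],
    [0, 0, 0]
  ],
  "yaw": [0, 0, 0, 0, 0, 0, 0, 0]
}}

```text
t: 10.08
eef_pos: [526.6, 65.1, 80.6]
tcp_rot: [2.605, 1.756, 0.0]
force: [0.9, 0.9, 1.0]
width: 0.1
```

Call:
{"name": "step_arm", "arguments": {
  "gripper": [0, 0, 0, 0, 0, 0, 0, 0],
  "linear": [
    [0, 0, 0],
    [0, 0, 0],
    [0, 0, 0],
    [0, 0, 0],
    [0, 0, 0],
    [0, 0, 0],
    [0, 0, 0],
    [0, 0, 0]
  ],
  "yaw": [0, 0, 0, 0, 0, 0, 0, 0]
}}

```text
t: 10.75
eef_pos: [526.6, 65.1, 80.6]
tcp_rot: [2.605, 1.756, -0.0]
force: [-0.7, 1.4, -0.4]
width: 0.4
```

Call:
{"name": "step_arm", "arguments": {
  "gripper": [0, 0, 0, 0, 0, 0, 0, 0],
  "linear": [
    [0, 0, 0],
    [0, 0, 0],
    [0, 0, -1],
    [0, 0, -1],
    [0, 0, -1],
    [0, 0, -1],
    [0, 0, 0],
    [0, 0, 0]
  ],
  "yaw": [0, 0, 0, 0, 0, 0, 0, 0]
}}

```text
t: 11.42
eef_pos: [527.4, 65.0, 161.5]
tcp_rot: [2.604, 1.755, 0.003]
force: [0.5, 0.7, 0.2]
width: 0.4
```

Call:
{"name": "step_arm", "arguments": {
  "gripper": [0, 0, 0, 0, 0, 0, 0, 0],
  "linear": [
    [-0.99, 0.47, 0],
    [-0.99, 0.47, 0],
    [-0.99, 0.47, 0],
    [-0.99, 0.47, 0],
    [-0.99, 0.47, 0],
    [-0.99, 0.47, 0],
    [-0.99, 0.47, 0],
    [-0.99, 0.47, 0]
  ],
  "yaw": [0, 0, 0, 0, 0, 0, 0, 0]
}}

```text
t: 12.08
eef_pos: [535.7, -110.6, 158.5]
tcp_rot: [-2.603, -1.754, 0.003]
force: [1.0, 1.0, 0.3]
width: 0.5
```

Call:
{"name": "step_arm", "arguments": {
  "gripper": [0, 0, 0, 0, 0, 0, 0, 0],
  "linear": [
    [-0.99, 0.47, 0],
    [-0.99, 0.47, 0],
    [-0.99, 0.47, 0],
    [-0.99, 0.47, 0],
    [-0.99, 0.47, 0],
    [-0.99, 0.47, 0],
    [0, 0, 0],
    [0, 0, 0]
  ],
  "yaw": [0, 0, 0, 0, 0, 0, 0, 0]
}}

```text
t: 12.75
eef_pos: [543.5, -241.3, 158.7]
tcp_rot: [-2.604, -1.752, 0.001]
force: [0.5, 0.1, -0.3]
width: 0.6
```

Call:
{"name": "step_arm", "arguments": {
  "gripper": [0, 0, 0, 0, 0, 0],
  "linear": [
    [0, 0, 1],
    [0, 0, 1],
    [0, 0, 1],
    [0, 0, 0],
    [0, 0, 0],
    [0, 0, 0]
  ],
  "yaw": [0, 0, 0, 0, 0, 0]
}}

```text
t: 13.25
eef_pos: [544.9, -240.7, 101.4]
tcp_rot: [2.604, 1.756, 0.001]
force: [0.3, 0.9, 0.5]
width: 0.7
```

Run:
```python
from h import *
s=read_state();print(s["t"],s["eef_pos"],s["force"])
f=optics.grab_frame("wrist");save(f,"wrist6.png");np.save("wrist",f,allow_pickle=True)
K=f["camera_matrix"];T=f["extrinsics"]
def fish(p):
    c=T[:3,:3].T@(np.array(p,float)-T[:3,3]);c=np.array([c[0],-c[1],-c[2]])
    th=np.arctan2(np.hypot(c[0],c[1]),c[2]);r=K[0,0]*th/np.hypot(c[0],c[1]);return K[0,2]+r*c[0],K[1,2]+r*c[1]
print(fish((544.5,-240,61.5)),fish((544.5,-230,61.5)),fish((554.5,-240,61.5)))
print(spotter.look_for("wrist","stop_top"))
```

```text
13.25 [ 544.89376474 -240.69449392  101.35219888] [0.31129201 0.93704316 0.45919157]
(np.float64(322.24814564430034), np.float64(223.7453133908668)) (np.float64(335.09745149712614), np.float64(218.90179302447473)) (np.float64(327.3267733952819), np.float64(235.46315608261358))
[{'position': [320.1, 220.1], 'conf': 0.77}]
```

View pics/wrist6.png

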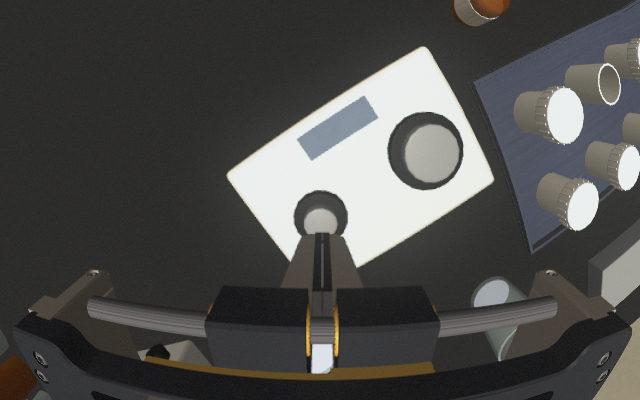

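The small button is at (321,222), under the tips within about 2 mm. The large button is up. Now I'll press.

Call:
{"name": "step_arm", "arguments": {
  "gripper": [0, 0, 0, 0, 0],
  "linear": [
    [0, -0.05, 0.9],
    [0, 0, 0.9],
    [0, 0, 0],
    [0, 0, 0],
    [0, 0, 0]
  ],
  "yaw": [0, 0, 0, 0, 0]
}}

```text
t: 13.77
eef_pos: [544.4, -241.4, 66.2]
tcp_rot: [2.604, 1.755, 0.001]
force: [-0.0, 0.3, 1.1]
width: 0.1
```

Call:
{"name": "step_arm", "arguments": {
  "gripper": [0, 0, 0, 0, 0, 0],
  "linear": [
    [0, 0, 0.15],
    [0, 0, 0.15],
    [0, 0, 0.1],
    [0, 0, 0.05],
    [0, 0, 0],
    [0, 0, 0]
  ],
  "yaw": [0, 0, 0, 0, 0, 0]
}}

```text
t: 14.27
eef_pos: [544.6, -241.6, 56.6]
tcp_rot: [2.603, 1.754, 0.002]
force: [3.2, -1.4, 3.6]
width: 0.3
```

Call:
{"name": "step_arm", "arguments": {
  "gripper": [0, 0, 0, 0],
  "linear": [
    [0, 0, 0.1],
    [0, 0, 0.05],
    [0, 0, 0],
    [0, 0, 0]
  ],
  "yaw": [0, 0, 0, 0]
}}

```text
t: 14.6
eef_pos: [544.8, -241.7, 56.1]
tcp_rot: [2.603, 1.755, 0.001]
force: [-4.0, 3.3, 21.0]
width: 0.3
```

Call:
{"name": "step_arm", "arguments": {
  "gripper": [0, 0, 0, 0, 0, 0, 0],
  "linear": [
    [0, 0, -1],
    [0, 0, -1],
    [0, 0, -1],
    [0, 0, -1],
    [0, 0, -1],
    [0, 0, 0],
    [0, 0, 0]
  ],
  "yaw": [0, 0, 0, 0, 0, 0, 0]
}}

```text
t: 15.18
eef_pos: [543.3, -240.7, 152.4]
tcp_rot: [-2.605, -1.756, 0.0]
force: [-0.4, 0.6, -0.1]
width: 0.2
```

Run:
```python
from h import *
s=read_state();print(s["t"],s["eef_pos"],s["force"])
f=optics.grab_frame("wrist");save(f,"wrist7.png")
K=f["camera_matrix"];T=f["extrinsics"]
def fish(p):
    c=T[:3,:3].T@(np.array(p,float)-T[:3,3]);c=np.array([c[0],-c[1],-c[2]])
    th=np.arctan2(np.hypot(c[0],c[1]),c[2]);r=K[0,0]*th/np.hypot(c[0],c[1]);return K[0,2]+r*c[0],K[1,2]+r*c[1]
def w(u,v):
    a=np.array([u-K[0,2],v-K[1,2]]);r=np.hypot(*a);th=r/K[0,0];a=a/r*np.tan(th);z=f["z_map"][v,u]
    return (T@np.r_[a[0]*z,-a[1]*z,-z,1])[:3].round(1)
for p in ((544,-240,61.5),(526,-147,61.5),(525,65,56)):
    q=fish(p);print(q,w(int(q[0]),int(q[1])-4))
g=optics.grab_frame("scene");save(g,"scene7.png")
```

```text
15.1833 [ 543.34464359 -240.70854813  152.411931  ] [-0.41055245  0.6110012  -0.06061553]
(np.float64(322.63913699150004), np.float64(203.90466986072505)) [ 539.6 -238.8   61.4]
(np.float64(414.0861156940317), np.float64(147.1595755744283)) [ 522.7 -145.7   60.8]
(np.float64(575.9039535040374), np.float64(85.37521456967349)) [523.6  83.5  38.2]
```

View pics/scene7.png

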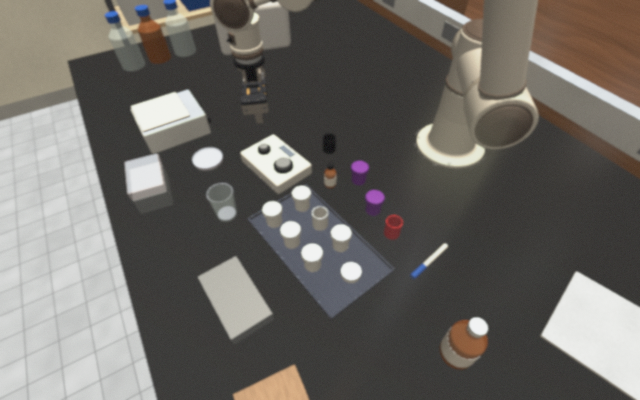

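View pics/wrist7.png

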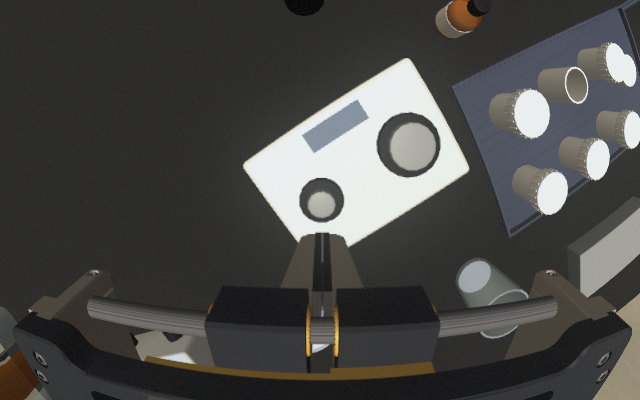

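The small button reached its stop at 21 N with no further travel. Both buttons are up again (tops at 61 mm) and nothing in the scene has moved. The arm is clear at 152 mm.

```bash
python3 -c "
from h import *
print(ctrl.close_job())"
```

```text
the job is handed in; nothing more can be done
None
```

The job is done and handed in at about 15 s on the robot's clock; no verdict is reported.

- **Start:** I pressed the large button to its stop. Its top went from about 62 to 56 mm, and the force rose to 16 N there.
- **Pointing:** I crossed at about 150 mm and held the closed fingertips about 25 mm above the rim of the uncapped pot at about (525, 65) mm for about 3.5 s. They were within about 2 mm of its centre, and the dwell was in range throughout by the measured positions.
- **Stop:** I pressed the small button to its stop (21 N) and lifted clear to 152 mm.

In the last pictures both button tops read about 61 mm, so both are released. All pots and bystanders look to be where they started, judged by eye. The wrist force was near zero, so the arm touched nothing.

The scene and side cameras disagreed by 7 to 10 mm on the buttons' y. I used the midpoint, and the wrist camera confirmed it to about 2 px.

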